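# Stack and latch the pastel trays

### The arm

A 6-joint arm with a two-finger parallel gripper is mounted at the origin on the work surface. World frame = base frame: x ahead of the robot, y to its left, z up, the work surface at z = 0. Lengths are in m, angles in rad, forces in N, time in s.
With the tool pointing down it reaches from about 0.375 to 0.925 m from the base axis. Payload 5.7 kg.
Tool frame: the origin (TCP) lies between the finger pads; the fingertips stand 14 mm ahead of it and the grasp point (between the pads) lies 5 mm behind it; x points along the fingers, y is the direction in which the jaws open and shut, and the axes are right-handed (so a half turn about x gives the same grasp; the last joint's range is limited). The gripper opens to 85 mm and grips with 20 to 120 N. Pads are 22 mm wide; open, the fingers measure 114 mm over their backs; the gripper's body (76 mm by 85 mm) begins 54 mm behind the grasp point. The pads swing forward as they close: fully open they stand 13 mm farther back than shut.
Start: joints at [1.017, 0.359, 1.51, -0, 1.272, -0.115], TCP at [0.255, 0.543, 0.245] pointing down, gripper open.
Joint ranges: [-2.97, 2.97], [-1.01, 2.36], [0.21, 2.38], [-0.96, 4.11], [0.2, 2.71], [-2.98, 2.98]. Speed limits (rad/s): [2.39, 2.39, 3.14, 3.14, 3.14, 3.14].

### API

Orientations are given as [roll, pitch, yaw] about the fixed x, y, z axes, in that order (R = Rz(yaw) Ry(pitch) Rx(roll)).
In Python, from cell import env gives the robot as it stands.
- The arm moves only by the tool jog_arm, never from a script. Its argument "increments" is a list that holds one entry, the list of rows, each a list of 5 numbers: the opening, from 0 (shut) to 1 (fully open), then the shift along the world's x, y, z in m, then the turn about the world's z in degrees. A call has 1 to 20 rows; each row shifts and turns the commanded pose from where the row before left it; what a row does not reach is not made up. A row lasts 1/8 s, in which the tool goes at most 62.5 mm and 10.7 degrees, less where a joint would pass 70% of its speed; a pose out of reach is approached as far as the arm can. A call is refused whole if a number of a shift passes 0.0625 or a number of a turn 10.7, either way. A call with a gripper value outside its range is refused whole. The fingers move at their own pace and stop on an object; "newtons" is the grip in N (left out, the last holds). Time passes only in rows, so rows that do not move let the fingers close. It gives the time, the measured TCP pose, the force and the opening at its end, in the units of the state.
- env.sense(): the state, without advancing time (a new reading comes with each control period).
- env.snapshot(name): name is "side" or "top"; returns the picture (384x512x3 uint8, red, green, blue); there is no depth.
- env.get_calibration(name): a dict with "vfov" (degrees; the focal length in pixels is half the picture's height over the tangent of half this angle, whatever the lens; pixels are square), "cx", "cy" (the principal point, pixels), "dist" ([k1, k2, p1, p2, k3] as OpenCV has them; the pictures are not rectified), "xyz" and "orientation" of the camera in the world. Camera axes: x right, y up, looking along -z (the intrinsics and any distortion apply to the point x, -y, -z); pixel columns grow to the right and rows downward; lengths in m; the calibration is good to about 2 mm. A picture is of the moment at which its call begins. get_calibration takes no time and is no camera call.
- env.hand_in(): hands the job in, once; it reports no verdict.
Trained networks look in the newest picture that a camera, given by its name, has taken for a name from the list of things; names that differ only in an ending like _2 or _b are one class to them, and where a whole thing is asked for, a point or a joint stands for the part that bears it (a point fixed in the world has none). Each returns a list of dicts, best first, with "p" (0 to 1); they miss things now and then, are a little off and sometimes report something else, mostly with a low value. They report only what shows in the picture. A call takes as long as a camera call. They do not tell look-alikes from the thing itself.
- env.outline_of(camera, label): "mask" (384x512 bool, what is visible of it) and "box" ([left, top, right, bottom] in pixels, round what is visible of it).
The state is a dict: "time": time; "joint_positions": joint angles; "qd": joint speeds; "joint_efforts": joint torques, N m; "tcp_pos": TCP position; "orientation": TCP orientation; "contact_force": force on the tool from outside, world axes, zero at the start; "ft_torque": the same for the moment, N m; "width": opening from 0.0 (shut) to 1.0 (fully open).
Only numpy, scipy, OpenCV 4.12 (cv2) and the standard library are available. Lean on these libraries where they do the work, as an engineer would, in place of code of your own. Each camera call takes 0.05 s, during which the arm holds its last target. There are 200 camera calls.

### The job

Pick up the loose pastel tray by its carrying handle and, keeping it level, stack it on the other tray so that its four corner lugs drop into the sockets and it sits fully home; feel for the sockets gently, never forcing it or letting it bang down. Then swing the latch on the lower tray all the way over the upper tray's end tab to lock the stack, let go, and leave the other things on the table alone.

Things in the scene. Friction and masses are not known exactly. Their poses are not given: they have to be found in the camera images.
- upper: Loose grey open-topped tray with pastel sticks, 140 (x) by 110 mm (y), 0.3 to 0.6 kg. Origin: centre of the plane of its lug tips (at table height while it stands on the table), z up. Four round lugs point down at x = +-58, y = +-43 mm: 12 mm diameter, 10 mm long, 0.5 mm tip chamfer. Underside at z = 10, walls up to z = 50 mm. Handle above its middle, tab at its +x end.
- upper_handle (a point): Centre of the loose tray's carrying handle, 82 mm above the tray's origin: a bar along the tray's x, 90 mm long, 18 mm wide (y), 16 mm high (z = 74 to 90 mm), on two end posts at x = +-41 mm.
- upper_tab (a point): Middle of the outer upper edge of the loose tray's end tab, at x = 88, y = 0, z = 15 mm in the tray's frame. The tab is 24 mm wide, 5 mm thick (z = 10 to 15 mm) and sticks out 18 mm.
- lower: Lower tray, fixed to the table: grey, 140 (x) by 110 mm (y), walls 38 mm high, a white socket rim on top; origin at the centre of its underside, z up, latch at its +x end. The upper tray is home when its origin is 40 mm above this one, x axes the same way (tab towards the latch); while its lugs stand on the rim it is 10 mm higher. More than 40 N between the trays damages them.
- rim_mid (a point): Middle of the lower tray at the height of the rim's top, 50 mm over the table. The rim has four square sockets 14.2 mm wide, 12 mm deep, at x = +-58, y = +-43 mm of the rim. It is clipped on unevenly: it sits 3 to 5.5 mm off this point along the tray's x, to either side, and up to 5.5 mm along its y, unturned and rigid; this is not measured: find the sockets by feel or sight.
- latch (a joint): Angle of the steel swivel latch at the lower tray's +x end, rad, counter-clockwise seen from above: starts at 0 to 0.25 (open), stops at 1.5 (locked, its hook lying 2 mm over the tab of a seated upper tray). It turns with 0.12 N m of friction and stays where it is left. If the tray is not home, its hook strikes the tab.
- latch_pivot (a point): The latch's vertical axis, fixed to the lower tray at x = 107, y = 0, z = 57 mm of its frame (the underside of the latch arm).
- latch_knob (a point): Top of the latch's black knob, an upright round post of 14 mm diameter that rises 32 mm above the latch arm (arm top 65 mm, knob top 97 mm above the table). Its axis is 45 mm from the pivot, in the lower tray's frame in the direction -56 degrees from +x (towards -y) at joint value 0, and +30 degrees at 1.5.
- tape: Bystander: roll of tape, 54 mm across, 24 mm high; origin centre of its underside.
- tub: Bystander: clear plastic tub, 110 mm across, 110 mm high; origin centre of its underside.
- brush: Bystander: brush lying on the table, 170 mm long.
- sieve: Bystander: flat blue-framed hand screen, 122 by 100 mm with an 80 mm handle, 12 mm high; origin centre of the frame's underside.
Mind the look-alikes: they are no part of the job. What is shaped like the lower but yellow is not meant. Leave any blue look-alike of the upper alone.

How it is judged:
By the outcome, as a careful person would: the job done as asked, in the order asked, and still so for the second after the job is handed in, with the robot touching nothing.
It also fails if it takes over 64 s, if anything falls off the work surface, if the arm or the gripper's body presses on something with over 40 N, if the wrist force passes 120 N, or if a joint passes its speed limit or range.

## Working session

There is one attempt and no reset: what is moved stays moved. The work goes in short steps, Python scripts to look and compute and a tool call to move; the robot and the scene stay as the last step left them, time stands still between calls to the robot, and variables do not carry over. Pictures are saved under pics/ and viewed, about 8 in all and at most 12, crops included, and the job is handed in when it is done.

Besides the shell and the picture viewer there is one more tool, called after "Request:" as name(argument=value, ...), one argument or row to a line, values as JSON. jog_arm: Moves the arm, as the interface text tells. Its arguments: {"type":"object","properties":{"increments":{"type":"array","items":{"type":"array","items":{"type":"array","items":{"type":"number"}}}},"newtons":{"type":"number"}},"required":["increments"]}

```bash
mkdir -p pics; cat > h.py <<'E'
import numpy as np,cv2
from scipy.spatial.transform import Rotation as Rn
from cell import env
def cam(n):
    c=env.get_calibration(n);f=192/np.tan(np.radians(c["vfov"])/2)
    K=np.array([[f,0,c["cx"]],[0,f,c["cy"]],[0,0,1.]])
    o=np.array(c["orientation"],float)
    R=Rn.from_euler('xyz',o).as_matrix() if o.size==3 else (Rn.from_quat(o).as_matrix() if o.size==4 else o.reshape(3,3))
    return K,np.array(c["dist"],float),R@np.diag([1,-1,-1.]),np.array(c["xyz"],float)
def proj(n,P):
    K,d,R,t=cam(n);P=np.atleast_2d(P).astype(float)
    return cv2.projectPoints(((P-t)@R).reshape(-1,1,3),np.zeros(3),np.zeros(3),K,d)[0].reshape(-1,2)
def ray(n,uv):
    K,d,R,t=cam(n);u=cv2.undistortPoints(np.array(uv,float).reshape(-1,1,2),K,d).reshape(-1,2)
    return t,np.c_[u,np.ones(len(u))]@R.T
def onz(n,uv,z):
    t,D=ray(n,uv);return t+D*((z-t[2])/D[:,2])[:,None]
def snap(n,f=None):
    im=np.array(env.snapshot(n))
    if f: cv2.imwrite(f,im[:,:,::-1])
    return im
E
cat > a.py <<'E'
from h import *
for n in("top","side"):
    snap(n,f"pics/{n}0.png");print(n,env.get_calibration(n))
    for l in("upper","lower","upper_handle","latch","tub","tape"):
        for r in env.outline_of(n,l):
            ys,xs=np.nonzero(r["mask"]);print(l,round(r["p"],2),r["box"],(xs.mean().round(),ys.mean().round()) if len(xs) else "")
print(env.sense())
a=cv2.imread("pics/top0.png");b=cv2.imread("pics/side0.png")
E
python3 a.py
```

```text
top {'vfov': 51.92126163314443, 'cx': 261.6272792705664, 'cy': 189.84339039263972, 'dist': array([-0.00583799,  0.        ,  0.        ,  0.        ,  0.        ]), 'xyz': array([ 0.27736341, -0.02236819,  1.25435543]), 'orientation': array([ 1.78323217e-01,  2.33930482e-04, -1.57329834e+00])}
upper 0.97 [133.2, 255.6, 184.0, 311.9] (np.float64(159.0), np.float64(285.0))
upper 0.79 [191.2, 170.7, 234.1, 223.7] (np.float64(211.0), np.float64(197.0))
lower 0.82 [284.4, 133.7, 325.1, 208.6] (np.float64(310.0), np.float64(159.0))
lower 0.73 [315.4, 224.3, 361.0, 299.3] (np.float64(338.0), np.float64(267.0))
upper_handle 0.82 [189.6, 168.9, 234.9, 223.7] (np.float64(211.0), np.float64(197.0))
upper_handle 0.58 [133.6, 258.6, 182.8, 313.5] (np.float64(159.0), np.float64(285.0))
latch 0.63 [300.2, 135.4, 323.7, 149.5] (np.float64(314.0), np.float64(143.0))
latch 0.45 [325.7, 219.1, 348.5, 236.3] (np.float64(337.0), np.float64(231.0))
latch 0.3 [286.8, 132.2, 322.6, 210.1] (np.float64(310.0), np.float64(166.0))
tub 0.81 [96.8, 140.5, 141.7, 180.4] (np.float64(121.0), np.float64(159.0))
tape 
[... 1304 characters left out ...]
p.float64(177.0))
{'time': 0.7, 'joint_positions': array([ 1.01690314e+00,  3.58766251e-01,  1.51039420e+00, -6.77675421e-06,
        1.27250649e+00, -1.15117343e-01]), 'qd': array([ 1.86559561e-03,  5.40622649e-04, -1.59563700e-03, -7.72888544e-05,
       -4.89357597e-04,  8.35089143e-04]), 'joint_efforts': array([-4.70482992e-04, -5.27408159e+01, -2.78999394e+01, -4.40331223e-04,
        1.33177386e-03, -8.53674123e-06]), 'tcp_pos': array([0.25490282, 0.54313114, 0.2452891 ]), 'orientation': array([-1.59893754,  1.57072176, -2.0377114 ]), 'contact_force': array([ 0.06330153, -0.27691118,  0.04280171]), 'ft_torque': array([-0.00237477, -0.02155146, -0.03107902]), 'width': 0.999363978371709}
```

View pics/top0.png

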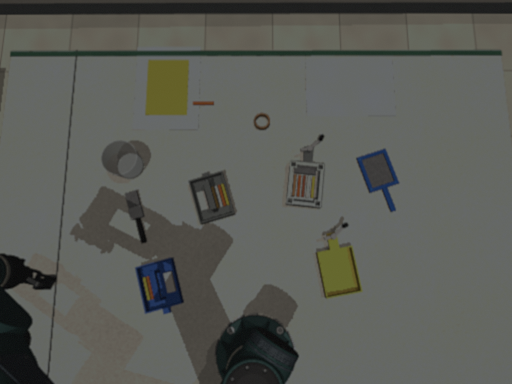

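View pics/side0.png

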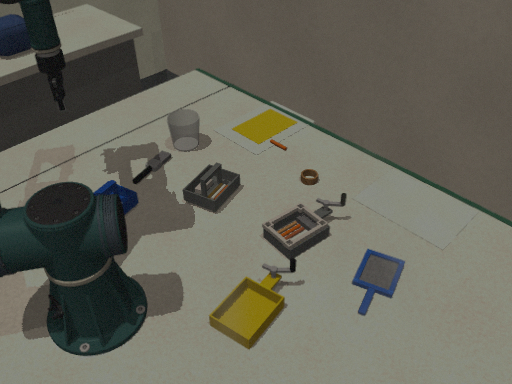

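Candidates: upper – grey tray, top (211,197) versus blue look-alike (159,285); lower – grey with white rim, top (305,183) versus yellow (338,270). I choose the grey ones; checking in close crops.

```bash
python3 - <<'E'
import cv2,numpy as np
t=cv2.imread("pics/top0.png");s=cv2.imread("pics/side0.png")
def c(i,x,y,w=64,h=80):return cv2.resize(np.clip(i[y:y+h,x:x+w]*1.6,0,255).astype('uint8'),(w*5,h*5) if 0 else (400,300),interpolation=cv2.INTER_CUBIC)
# all windows 100x75 -> 4x
g=[c(t,165,160,100,75),c(t,265,135,100,75),c(s,165,145,100,75),c(s,255,190,100,75)]
cv2.imwrite("pics/crop.png",np.vstack([np.hstack(g[:2]),np.hstack(g[2:])]))
E
```

```text
(no output)
```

View pics/crop.png

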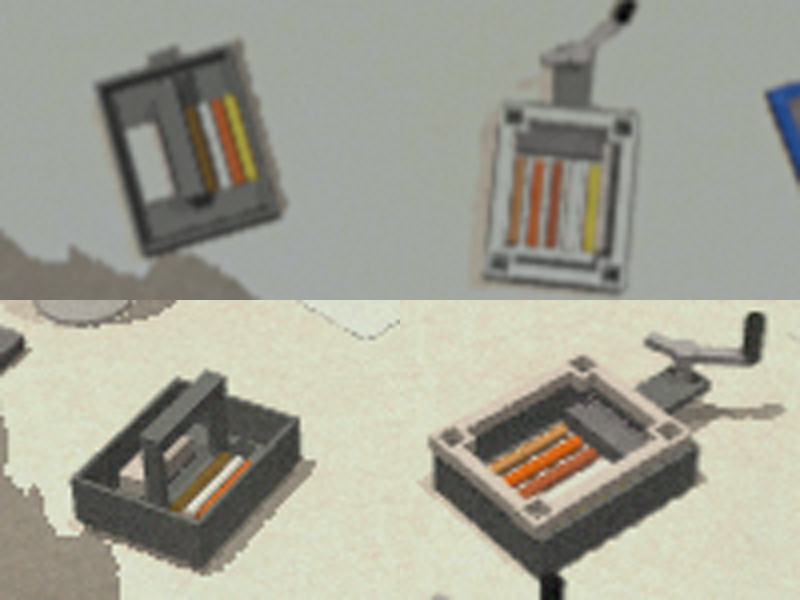

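The crops confirm grey upper (handle, tab towards the top at crop (162,55)) and grey, white-rimmed lower with latch. Now fitting poses from corner and socket points in both views.

```bash
cat > fit.py <<'E'
from h import *
from scipy.optimize import least_squares
def px(p,o):return np.array(p,float)/4-0.375+np.array(o)
def fit(pts,obs,x0):
    def f(p,cams=None):
        c,s=np.cos(p[2]),np.sin(p[2]);W=pts@np.array([[c,s,0],[-s,c,0],[0,0,1]])+[p[0],p[1],0]
        return np.concatenate([(proj(n,W)-o).ravel() for n,o in obs])
    r=least_squares(f,x0);return r.x,r.fun.reshape(-1,2).round(2).tolist()
def sq(a,b,z):return np.array([[a,b,z],[a,-b,z],[-a,-b,z],[-a,b,z]])
up=[("top",px([(97,85),(240,42),(283,210),(147,257)],(165,160))),("side",px([(183,80),(299,120),(203,230),(75,185)],(165,145)))]
lo=[("top",px([(114,117),(224,128),(209,275),(98,262)],(265,135))),("side",px([(182,64),(269,131),(138,209),(53,138)],(255,190)))]
if __name__=="__main__":
    for nm,pts,o in(("up",sq(.07,.055,.05),up),("sock",sq(.058,.043,.05),lo)):
        for k in(o,o[:1],o[1:]):
            x,r=fit(pts,k,[.6,0,0]);print(nm,x[:2].round(4),np.degrees(x[2]).round(2),r)
    # latch pts: knob top z .097
    k1=onz("top",px([(626-400,8)],(265,135)),.097);k2=onz("side",px([(755-400,17)],(255,190)),.097)
    print("knob",k1,k2)
    print("pivot",onz("top",px([(572-400,50)],(265,135)),.065),onz("side",px([(683-400,350-300)],(255,190)),.065))
E
python3 fit.py
```

```text
up [0.4728 0.1287] 16.97 [[0.75, -0.1], [-1.1, 0.51], [0.82, 1.02], [0.31, -0.2], [-0.79, -0.4], [1.19, -0.2], [0.04, -0.55], [-0.2, -1.02]]
up [0.4738 0.1293] 16.89 [[0.58, -0.43], [-1.26, 0.23], [0.59, 0.74], [0.07, -0.53]]
up [0.4711 0.1269] 17.08 [[-0.91, 0.08], [1.14, 0.27], [0.04, 0.01], [-0.29, -0.44]]
sock [ 0.5143 -0.1585] -6.43 [[0.18, 0.09], [-0.03, 0.26], [0.6, -0.09], [0.6, 0.14], [0.12, -0.3], [0.07, -0.33], [-0.34, -0.22], [-0.39, -0.68]]
sock [ 0.5146 -0.1575] -6.95 [[0.02, -0.11], [-0.21, 0.3], [0.08, -0.09], [0.1, -0.1]]
sock [ 0.5135 -0.1598] -5.93 [[0.03, 0.01], [0.2, -0.13], [0.04, 0.23], [-0.27, -0.15]]
knob [[ 0.65081729 -0.20492571  0.097     ]] [[ 0.65164416 -0.20756537  0.097     ]]
pivot [[ 0.62705459 -0.16675557  0.065     ]] [[ 0.62177426 -0.17302568  0.065     ]]
```

```bash
cat > edge.py <<'E'
from h import *
from scipy.optimize import least_squares
def rect(p,z):
    x,y,w,a,b=p;c,s=np.cos(w),np.sin(w);L=np.array([[a,b],[a,-b],[-a,-b],[-a,b]])
    return np.c_[L@np.array([[c,s],[-s,c]])+[x,y],np.full(4,z)]
def edgefit(ims,p0,z,sign,fixed=None,span=3.,it=6,cams=("top","side")):
    """sign=+1: bright inside. returns params"""
    p=np.array(p0,float);ts=np.linspace(.12,.88,24);off=np.arange(-span,span+.01,.1)
    for k in range(it):
        obs=[]
        for n in cams:
            g=cv2.GaussianBlur(cv2.cvtColor(ims[n],cv2.COLOR_RGB2GRAY).astype(np.float32),(0,0),.6)
            C=rect(p,z);ctr=proj(n,[[p[0],p[1],z]])[0]
            for e in range(4):
                W=C[e]+(C[(e+1)%4]-C[e])*ts[:,None];U=proj(n,W);d=U[-1]-U[0];nn=np.array([-d[1],d[0]])/np.hypot(*d)
                if nn@(ctr-U[12])<0:nn=-nn   # inward
                S=U[:,None,:]+off[:,None]*nn
                pr=cv2.remap(g,S[...,0].astype(np.float32),S[...,1].astype(np.float32),cv2.INTER_CUBIC)
                gr=np.gradient(pr,axis=1)*sign*np.exp(-(off/span)**2);i=gr.argmax(1)
                m=gr.max(1)
                obs.append((n,e,nn,(U+off[i][:,None]*nn),m))
        def f(q):
            q=full(q);r=[]
            C=rect(q,z)
            for n,e,nn,O,m in obs:
                P=proj(n,C[e]+(C[(e+1)%4]-C[e])*ts[:,None]);r.append(((P-O)@nn)*np.clip(m/3,.05,1))
            return np.concatenate(r)
        full=lambda q:np.r_[q,p0[3:]] if fixed else q
        q=least_squares(f,p[:3] if fixed else p,loss="soft_l1",f_scale=.3,x_scale=[.01,.01,.01]+([] if fixed else [.01,.01])).x
        p=full(q);span=max(1.2,span*.7);off=np.arange(-span,span+.01,.1)
    r=f(p[:3] if fixed else p).reshape(-1,24)
    return p,np.median(abs(r),1).round(2)
def sockets(ims,p,h=3.5):
    out={}
    x,y,w=p[:3];C=rect([x,y,w,.058,.043],.05)
    for n,im in ims.items():
        g=cv2.cvtColor(im,cv2.COLOR_RGB2GRAY).astype(np.float32);o=[]
        for u in proj(n,C):
            for _ in range(4):
                big=cv2.getRectSubPix(g,(15,15),tuple(map(float,u)))
                yy,xx=np.mgrid[-7:8,-7:8];wgt=np.clip(np.percentile(big,70)-25-big,0,None)*(np.hypot(xx,yy)<h)
                if wgt.sum()==0:break
                u=u+np.array([(xx*wgt).sum(),(yy*wgt).sum()])/wgt.sum()
            o.append(u)
        out[n]=np.array(o)
    return out
E
cat > m1.py <<'E'
from edge import *
import fit
ims={n:cv2.imread(f"pics/{n}0.png")[:,:,::-1].copy() for n in("top","side")}
for cams in(("top","side"),("top",),("side",)):
    for nm,p0,z,s in(("rim",[.5143,-.1585,np.radians(-6.4),.07,.055],.05,1),("rimdark",[.5143,-.1585,np.radians(-6.4),.07,.055],.05,-1),("upper",[.4728,.1287,np.radians(17),.07,.055],.05,-1),("handle",[.4728,.1287,np.radians(17),.045,.009],.09,1)):
        p,r=edgefit(ims,p0,z,s,fixed=nm=="handle",cams=cams);print(cams,nm,p.round(4),np.degrees(p[2]).round(2),r)
s=sockets(ims,[.5143,-.1585,np.radians(-6.4)])
for k in(["top","side"],["top"],["side"]):
    x,r=fit.fit(fit.sq(.058,.043,.05),[(n,s[n]) for n in k],[.514,-.158,-.1]);print(k,x.round(4),np.degrees(x[2]).round(2),r)
E
python3 m1.py
```

```text
('top', 'side') rim [ 0.5142 -0.1591 -0.1083  0.0681  0.0529] -6.21 [0.06 0.16 0.15 0.06 0.06 0.1  0.14 0.06]Traceback (most recent call last):
  File "m1.py", line 6, in <module>
    p,r=edgefit(ims,p0,z,s,fixed=nm=="handle",cams=cams);print(cams,nm,p.round(4),np.degrees(p[2]).round(2),r)
        ~~~~~~~^^^^^^^^^^^^^^^^^^^^^^^^^^^^^^^^^^^^^^^^^
  File "edge.py", line 29, in edgefit
    q=least_squares(f,p[:3] if fixed else p,loss="soft_l1",f_scale=.3,x_scale=[.01,.01,.01]+([] if fixed else [.01,.01])).x
      ~~~~~~~~~~~~~^^^^^^^^^^^^^^^^^^^^^^^^^^^^^^^^^^^^^^^^^^^^^^^^^^^^^^^^^^^^^^^^^^^^^^^^^^^^^^^^^^^^^^^^^^^^^^^^^^^^^^
    return func(*args, **kwargs)
    result = trf(vector_fun.fun, vector_fun.jac, x0, f0, J0, lb, ub, ftol, xtol,
                 gtol, max_nfev, x_scale, loss_function, tr_solver,
                 tr_options.copy(), verbose, callback=callback_wrapped)
    return trf_no_bounds(
        fun, jac, x0, f0, J0, ftol, xtol, gtol, max_nfev, x_scale,
        loss_function, tr_solver, tr_options, verbose, callback=callback)
    J = jac(x)
    self._update_jac()
    ~~~~~
[... 675 characters left out ...]
                        ^^^^^^^
    f = np.atleast_1d(self.fun(x, *self.args, **self.kwargs))
                      ~~~~~~~~^^^^^^^^^^^^^^^^^^^^^^^^^^^^^^
    return np.atleast_1d(self.fun(x))
                         ~~~~~~~~^^^
    return self.f(x, *self.args, **self.kwargs)
           ~~~~~~^^^^^^^^^^^^^^^^^^^^^^^^^^^^^^
  File "edge.py", line 26, in f
    P=proj(n,C[e]+(C[(e+1)%4]-C[e])*ts[:,None]);r.append(((P-O)@nn)*np.clip(m/3,.05,1))
  File "h.py", line 11, in proj
    K,d,R,t=cam(n);P=np.atleast_2d(P).astype(float)
            ~~~^^^
  File "h.py", line 5, in cam
    c=env.get_calibration(n);f=192/np.tan(np.radians(c["vfov"])/2)
ValueError: time passes only in moves, steps and waits
```

Cache the calibration.

```bash
sed -i 's/^def cam(n):/import functools\n@functools.cache\ndef cam(n):/' h.py; sed -i '/"rimdark"/s/("rimdark".*-1),("upper"/("upper"/' m1.py; python3 m1.py 2>&1 | tail -20
```

```text
('top', 'side') rim [ 0.5142 -0.1591 -0.1083  0.0681  0.0529] -6.21 [0.06 0.16 0.15 0.06 0.06 0.1  0.14 0.06]
('top', 'side') upper [0.4723 0.1289 0.2818 0.071  0.0582] 16.15 [0.15 0.06 0.11 0.23 0.09 0.02 0.06 0.16]
('top', 'side') handle [0.4744 0.1334 0.3064 0.045  0.009 ] 17.56 [0.19 0.14 0.07 0.03 0.05 0.08 0.22 0.06]
('top',) rim [ 0.5152 -0.158  -0.1074  0.0677  0.0515] -6.15 [0.07 0.03 0.09 0.07]
('top',) upper [0.4722 0.1293 0.2878 0.0713 0.0579] 16.49 [0.17 0.11 0.13 0.22]
('top',) handle [0.4754 0.1363 0.2719 0.045  0.009 ] 15.58 [0.11 0.03 0.07 0.09]
('side',) rim [ 0.5141 -0.1553 -0.1044  0.0684  0.0569] -5.98 [0.06 0.15 0.15 0.02]
('side',) upper [0.4765 0.1271 0.281  0.0671 0.061 ] 16.1 [0.11 0.04 0.03 0.11]
('side',) handle [0.4719 0.1324 0.2971 0.045  0.009 ] 17.02 [0.06 0.06 0.   0.09]
['top', 'side'] [ 0.5142 -0.1581 -0.1117] -6.4 [[0.06, 0.33], [0.13, 0.45], [-0.06, 0.16], [0.2, -0.06], [-0.07, -0.7], [0.26, -0.2], [0.27, 0.22], [-0.16, -0.47]]
['top'] [ 0.5149 -0.1579 -0.1083] -6.21 [[-0.08, 0.15], [-0.01, 0.18], [-0.08, -0.1], [0.17, -0.22]]
['side'] [ 0.5133 -0.1586 -0.115 ] -6.59 [[-0.05, -0.44], [0.21, 0.12], [0.09, 0.48], [-0.25, -0.27]]
```

```bash
cat > st.py <<'E'
from h import *
def st():
    s=env.sense();R=Rn.from_euler('xyz',s["orientation"]).as_matrix()
    a=np.degrees(np.arctan2(R[1,1],R[0,1]))
    print("t",round(s["time"],2),"tcp",s["tcp_pos"].round(4),"toolx",R[:,0].round(3),"jawdir",round(a,2),"mod180",round(a%180,2),"F",s["contact_force"].round(2),"M",s["ft_torque"].round(3),"w",round(s["width"],3),"q6",s["joint_positions"][[0,5]].round(2))
    return s
if __name__=="__main__":st()
E
python3 st.py
```

```text
t 0.7 tcp [0.2549 0.5431 0.2453] toolx [-0. -0. -1.] jawdir 64.86 mod180 64.86 F [ 0.06 -0.28  0.04] M [-0.002 -0.022 -0.031] w 0.999 q6 [ 1.02 -0.12]
```

Request:
jog_arm(
  increments=[
    [[0.6,0.0218,-0.0414,-0.003,4.16],[0.6,0.0218,-0.0414,-0.005,4.16],[0.6,0.0218,-0.0414,-0.008,4.16],[0.6,0.0218,-0.0414,-0.01,4.16],[0.6,0.0218,-0.0414,-0.01,4.16],[0.6,0.0218,-0.0414,-0.01,4.16],[0.6,0.0218,-0.0414,-0.01,4.16],[0.6,0.0218,-0.0414,-0.01,4.16],[0.6,0.0218,-0.0414,-0.01,4.16],[0.6,0.0213,-0.0414,-0.01,4.16],[0.6,0,0,0,0],[0.6,0,0,0,0]],
  ],
  newtons=60,
)

```text
time: 2.2
tcp_pos: [0.4721, 0.1293, 0.1593]
orientation: [2.367, 1.57, 2.652]
contact_force: [-0.7, -0.3, 0.2]
width: 0.6
```

```bash
python3 - <<'E'
from st import *
st();t=snap("top");s=snap("side")
c=lambda i,x,y:cv2.resize(np.clip(i[y:y+75,x:x+100,::-1]*1.6,0,255).astype('uint8'),(400,300),interpolation=cv2.INTER_CUBIC)
cv2.imwrite("pics/pre.png",np.hstack([c(t,165,160),c(s,165,135)]))
E
```

```text
t 2.2 tcp [0.4721 0.1293 0.1593] toolx [-0.001  0.    -1.   ] jawdir 106.37 mod180 106.37 F [-0.67 -0.29  0.23] M [ 0.005 -0.025  0.014] w 0.6 q6 [ 0.13 -1.73]
```

View pics/pre.png

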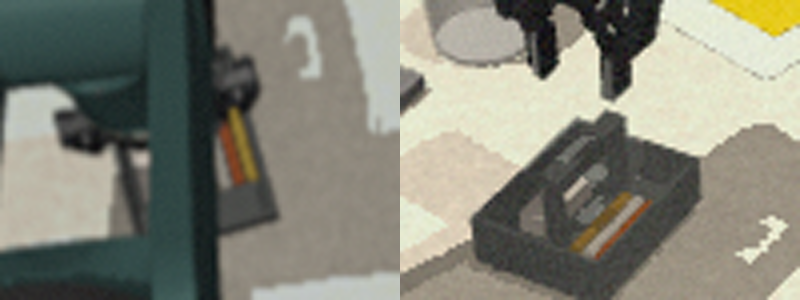

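The jaws straddle the handle (side crop fingers (543,70),(615,95), bar around (590,140)). Descending and gripping.

Request:
jog_arm(
  increments=[
    [[0.6,0,0,-0.03,0],[0.6,0,0,-0.025,0],[0.6,0,0,-0.017,0],[0.6,0,0,-0.01,0],[0.6,0,0,0,0],[0.1,0,0,0,0],[0.1,0,0,0,0],[0.1,0,0,0,0],[0.1,0,0,0,0],[0.1,0,0,0,0],[0.1,0,0,0,0]],
  ],
  newtons=40,
)

```text
time: 3.68
tcp_pos: [0.4728, 0.1295, 0.0778]
orientation: [0.218, 1.57, 0.505]
contact_force: [-1.7, 4.3, 5.6]
width: 0.201
```

```bash
python3 st.py
```

```text
t 3.67 tcp [0.4728 0.1295 0.0778] toolx [ 0.001  0.001 -1.   ] jawdir 106.45 mod180 106.45 F [-1.7   4.27  5.61] M [ 0.572  0.22  -0.017] w 0.201 q6 [ 0.13 -1.73]
```

Request:
jog_arm(
  increments=[
    [[0.1,0,0,0,0],[0.1,0,0,0.003,0],[0.1,0,0,0.01,0],[0.1,0,0,0.02,0],[0.1,0,0,0.03,0],[0.1,0,0,0.03,0],[0.1,0,0,0.02,0],[0.1,0,0,0.007,0],[0.1,0,0,0,0],[0.1,0,0,0,0]],
  ],
  newtons=90,
)

```text
time: 4.92
tcp_pos: [0.4716, 0.129, 0.1963]
orientation: [3.073, 1.569, -2.923]
contact_force: [0.7, -0.2, -4.1]
width: 0.195
```

```bash
python3 st.py
```

```text
t 4.92 tcp [0.4716 0.129  0.1963] toolx [-0.002 -0.    -1.   ] jawdir 106.46 mod180 106.46 F [ 0.69 -0.18 -4.11] M [0.008 0.026 0.038] w 0.195 q6 [ 0.13 -1.73]
```

Request:
jog_arm(
  increments=[
    [[0.1,0.003,-0.02,0,-1.6],[0.1,0.006,-0.041,0,-3.2],[0.1,0.006,-0.041,0,-3.2],[0.1,0.006,-0.041,0,-3.2],[0.1,0.006,-0.041,0,-3.2],[0.1,0.006,-0.041,0,-3.2],[0.1,0.006,-0.041,0,-3.2],[0.1,0.003,-0.02,0,-1.86],[0.1,0,0,0,0],[0.1,0,0,0,0],[0.1,0,0,0,0]],
  ],
)

```text
time: 6.3
tcp_pos: [0.514, -0.1556, 0.197]
orientation: [2.618, 1.57, 2.511]
contact_force: [-0.3, 0.2, -2.7]
width: 0.196
```

```bash
python3 - <<'E'
from st import *
st();t=snap("top","pics/top1.png");s=snap("side","pics/side1.png")
c=lambda i,x,y:cv2.resize(np.clip(i[y:y+75,x:x+100,::-1]*1.6,0,255).astype('uint8'),(400,300),interpolation=cv2.INTER_CUBIC)
cv2.imwrite("pics/over.png",np.hstack([c(t,265,125),c(s,250,165)]))
E
```

```text
t 6.3 tcp [ 0.514  -0.1556  0.197 ] toolx [-0.001  0.001 -1.   ] jawdir 83.88 mod180 83.88 F [-0.3   0.17 -2.7 ] M [-0.083  0.031  0.045] w 0.196 q6 [-0.42 -1.89]
```

View pics/over.png

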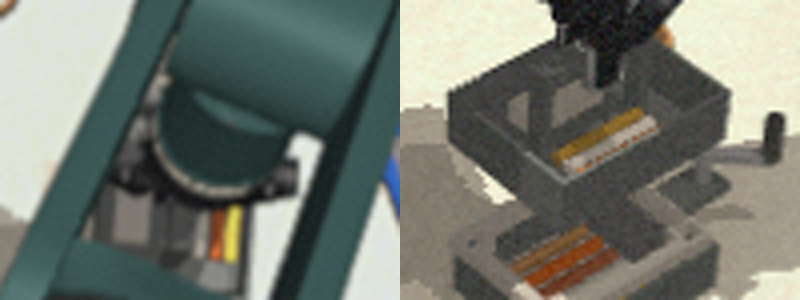

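The tray hangs level above the sockets (side crop corners left (50,92), front (165,185), right (327,92)). Measuring it in the side view.

```bash
python3 - <<'E'
from edge import *
import fit
ims={"side":cv2.imread("pics/side1.png")[:,:,::-1].copy()}
z=.197-.0777+.05
y=np.radians(-6.15)
P=np.array([[.07,-.055,z],[-.07,-.055,z],[-.07,.055,z]])
o=[("side",fit.px([(327,92),(165,185),(50,92)],(250,165)))]
print(fit.fit(P,o,[.514,-.158,y]))
for sg in(-1,):
    p,r=edgefit(ims,[.514,-.156,y,.07,.055],z,sg,fixed=True,cams=("side",));print(p.round(4),np.degrees(p[2]),r)
ims={"side":cv2.imread("pics/side0.png")[:,:,::-1].copy()}
p,r=edgefit(ims,[.4725,.129,np.radians(16.45),.07,.055],.05,-1,fixed=True,cams=("side",));print("ref upper on table",p.round(4),np.degrees(p[2]),r)
E
```

```text
(array([ 0.51580352, -0.15848538, -0.10415453]), [[1.24, -0.5], [-0.34, -0.03], [-0.88, 0.33]])
[ 0.5148 -0.1572 -0.1019  0.07    0.055 ] -5.841076327389573 [0.07 0.06 0.06 0.15]
ref upper on table [0.4722 0.132  0.2812 0.07   0.055 ] 16.11109346421035 [0.13 0.06 0.15 0.15]
```

Request:
jog_arm(
  increments=[
    [[0.1,-0.0014,-0.002,-0.01,0],[0.1,0,0,-0.018,0],[0.1,0,0,-0.018,0],[0.1,0,0,-0.01,0],[0.1,0,0,-0.005,0],[0.1,0,0,-0.003,0],[0.1,0,0,0,0],[0.1,0,0,0,0]],
  ],
)

```text
time: 7.4
tcp_pos: [0.5134, -0.159, 0.1337]
orientation: [-0.447, 1.57, -0.555]
contact_force: [0.2, -0.2, -2.9]
width: 0.195
```

```bash
python3 st.py
```

```text
t 7.4 tcp [ 0.5134 -0.159   0.1337] toolx [ 0.001 -0.001 -1.   ] jawdir 83.8 mod180 83.8 F [ 0.24 -0.17 -2.88] M [-0.038  0.002  0.016] w 0.195 q6 [-0.43 -1.89]
```

Request:
jog_arm(
  increments=[
    [[0.1,0,0,-0.002,0],[0.1,0,0,-0.002,0],[0.1,0,0,-0.001,0],[0.1,0,0,-0.0005,0],[0.1,0,0,-0.0005,0],[0.1,0,0,0,0]],
  ],
)

```text
time: 8.15
tcp_pos: [0.5131, -0.1588, 0.1274]
orientation: [-0.277, 1.571, -0.385]
contact_force: [0.5, 0.4, -1.6]
width: 0.194
```

Request:
jog_arm(
  increments=[
    [[0.1,0,0,-0.0005,0],[0.1,0,0,-0.0005,0],[0.1,0,0,0,0]],
  ],
)

```text
time: 8.52
tcp_pos: [0.513, -0.1587, 0.1262]
orientation: [2.092, 1.571, 1.983]
contact_force: [0.2, 1.8, -3.0]
width: 0.191
```

Request:
jog_arm(
  increments=[
    [[0.1,0,0,-0.0005,0],[0.1,0,0,-0.0005,0],[0.1,0,0,0,0]],
  ],
)

```text
time: 8.9
tcp_pos: [0.5129, -0.1587, 0.1252]
orientation: [2.555, 1.571, 2.446]
contact_force: [0.7, 1.4, -2.5]
width: 0.19
```

```bash
python3 st.py
```

```text
t 8.9 tcp [ 0.5129 -0.1587  0.1252] toolx [-0.  0. -1.] jawdir 83.79 mod180 83.79 F [ 0.71  1.36 -2.49] M [ 0.484 -0.055 -0.069] w 0.19 q6 [-0.43 -1.89]
```

Lugs appear to have entered, with a slight +y side push; ease +0.3 mm in y and go on down.

Request:
jog_arm(
  increments=[
    [[0.1,0,0.0003,0,0],[0.1,0,0,-0.0007,0],[0.1,0,0,-0.0007,0],[0.1,0,0,-0.0006,0],[0.1,0,0,0,0]],
  ],
)

```text
time: 9.52
tcp_pos: [0.5129, -0.1586, 0.1232]
orientation: [-2.567, 1.571, -2.675]
contact_force: [-0.6, 0.6, -2.9]
width: 0.191
```

```bash
python3 st.py
```

```text
t 9.53 tcp [ 0.5129 -0.1586  0.1232] toolx [-0. -0. -1.] jawdir 83.8 mod180 83.8 F [-0.62  0.61 -2.93] M [ 0.313  0.052 -0.051] w 0.191 q6 [-0.43 -1.89]
```

Request:
jog_arm(
  increments=[
    [[0.1,0,0.0003,0,0],[0.1,0,0,-0.0008,0],[0.1,0,0,-0.0008,0],[0.1,0,0,-0.0008,0],[0.1,0,0,-0.0006,0],[0.1,0,0,0,0]],
  ],
)

```text
time: 10.28
tcp_pos: [0.513, -0.1583, 0.1202]
orientation: [-2.106, 1.571, -2.214]
contact_force: [0.3, 1.0, -3.7]
width: 0.192
```

```bash
python3 st.py
```

```text
t 10.28 tcp [ 0.513  -0.1583  0.1202] toolx [-0. -0. -1.] jawdir 83.8 mod180 83.8 F [ 0.32  1.04 -3.69] M [ 0.065 -0.031  0.016] w 0.192 q6 [-0.43 -1.89]
```

Free in the sockets. Last 3 mm slowly.

Request:
jog_arm(
  increments=[
    [[0.1,0,0,-0.0006,0],[0.1,0,0,-0.0006,0],[0.1,0,0,-0.0005,0],[0.1,0,0,-0.0004,0],[0.1,0,0,0,0]],
  ],
)

```text
time: 10.9
tcp_pos: [0.5129, -0.1582, 0.1182]
orientation: [-3.051, 1.571, 3.124]
contact_force: [-0.5, 0.5, -1.8]
width: 0.192
```

Request:
jog_arm(
  increments=[
    [[0.1,0,0,-0.0003,0],[0.1,0,0,-0.0003,0],[0.1,0,0,0,0]],
  ],
)

```text
time: 11.28
tcp_pos: [0.5129, -0.158, 0.1179]
orientation: [1.636, 1.571, 1.528]
contact_force: [-1.8, 3.3, 4.9]
width: 0.193
```

Request:
jog_arm(
  increments=[
    [[0.1,0,0,-0.0003,0],[0.1,0,0,0,0]],
  ],
)

```text
time: 11.52
tcp_pos: [0.5129, -0.1579, 0.1178]
orientation: [1.604, 1.57, 1.496]
contact_force: [-2.1, 5.0, 6.7]
width: 0.192
```

Seated: the TCP is 40 mm above its on-table grasp height, with 10 N contact. Release and rise.

Request:
jog_arm(
  increments=[
    [[0.1,0,0,0.0003,0],[0.5,0,0,0,0],[0.5,0,0,0,0],[0.5,0,0,0,0],[0.5,0,0,0.01,0],[0.5,0,0,0.03,0],[0.5,0,0,0.05,0],[0.5,-0.02,0.04,0.05,0],[0.5,-0.05,0.06,0.01,0],[0.5,-0.05,0.06,0.0,0],[0.5,0,0.06,0,0],[0.5,0,0,0,0]],
  ],
)

```text
time: 13.02
tcp_pos: [0.4138, 0.0381, 0.263]
orientation: [0.688, 1.569, 0.586]
contact_force: [0.6, 0.1, -0.5]
width: 0.503
```

```bash
python3 - <<'E'
from st import *
st();t=snap("top","pics/top2.png");s=snap("side","pics/side2.png")
c=lambda i,x,y:cv2.resize(np.clip(i[y:y+75,x:x+100,::-1]*1.6,0,255).astype('uint8'),(400,300),interpolation=cv2.INTER_CUBIC)
cv2.imwrite("pics/seat.png",np.hstack([c(t,265,125),c(s,255,180)]))
E
```

```text
t 13.03 tcp [0.4138 0.0381 0.263 ] toolx [ 0.001  0.001 -1.   ] jawdir 84.14 mod180 84.14 F [ 0.58  0.06 -0.46] M [ 0.031  0.061 -0.013] w 0.503 q6 [-0.08 -1.54]
```

View pics/seat.png

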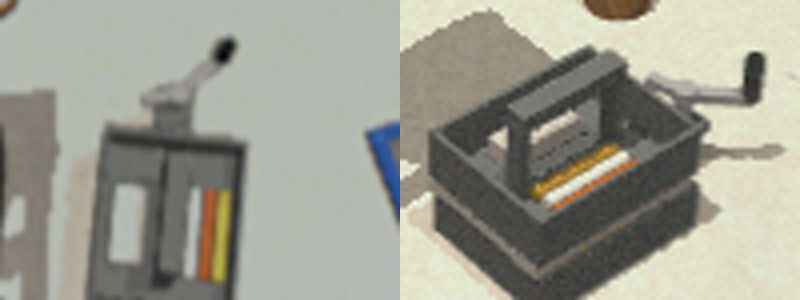

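Seated squarely: no rim gap visible, tab under the latch hub (top crop (175,115)). Now the latch: estimate pivot and angle.

```bash
python3 - <<'E'
from edge import *
import fit
y=np.radians(-6.2)
P=np.array([[.07,-.055,0],[-.07,-.055,0],[-.07,.055,0]])
o=[("side",fit.px([(297,182),(147,272),(37,187)],(255,190)))]
x,r=fit.fit(P,o,[.514,-.158,y]);print("lower body",x.round(4),r)
for n,kp,off in(("top",(226,8),(265,135)),("top",(225,50),(265,125)),("side",(355,17),(255,190)),("side",(354,57),(255,180))):
    print(n,"knob",onz(n,fit.px([kp],off),.097).round(4))
for th in(0,.1,.2,.25):
    a=y+np.radians(-56)+th;print(th,"pivot",(.651-.045*np.cos(a)).round(4),(-.2055-.045*np.sin(a)).round(4))
# dark knob blob in top2/side2
for n in("top","side"):
    im=cv2.imread(f"pics/{n}2.png");u=proj(n,[[.651,-.2055,.081]])[0];g=cv2.cvtColor(im,cv2.COLOR_BGR2GRAY)
    x0,y0=int(u[0])-12,int(u[1])-12;m=(g[y0:y0+24,x0:x0+24]<45);k,lab,stt,c=cv2.connectedComponentsWithStats(m.astype('uint8'))
    print(n,[(s.tolist(),(cc+[x0,y0]).round(2).tolist()) for s,cc in zip(stt[1:],c[1:]) if s[4]>5],u.round(1),proj(n,[[.651,-.2055,.097],[.651,-.2055,.065]]).round(1).tolist())
E
```

```text
lower body [ 0.5224 -0.1605 -0.0905] [[0.33, -0.79], [-0.27, 1.24], [-0.05, -0.61]]
top knob [[ 0.6508 -0.2049  0.097 ]]
top knob [[ 0.6492 -0.2041  0.097 ]]
side knob [[ 0.6516 -0.2076  0.097 ]]
side knob [[ 0.6512 -0.2071  0.097 ]]
0 pivot 0.63 -0.1657
0.1 pivot 0.6261 -0.168
0.2 pivot 0.6225 -0.1707
0.25 pivot 0.6208 -0.1721
top [([11, 9, 5, 6, 18], [320.72, 137.28])] [320.5 138.2] [[321.3, 136.6], [319.8, 139.7]]
side [([11, 7, 5, 13, 42], [342.86, 198.67])] [342.  198.2] [[342.6, 193.6], [341.4, 202.6]]
```

Request:
jog_arm(
  increments=[
    [[0.4,0.0237,-0.0244,0,-4.7],[0.4,0.0237,-0.0244,0,-4.7],[0.4,0.0237,-0.0244,0,-4.7],[0.4,0.0237,-0.0244,0,-4.7],[0.4,0.0237,-0.0244,0,-4.7],[0.4,0.0237,-0.0244,-0.01,-4.7],[0.4,0.0237,-0.0244,-0.02,-4.7],[0.4,0.0237,-0.0244,-0.03,-4.7],[0.4,0.0237,-0.0244,-0.03,-4.7],[0.35,0.0237,-0.0244,-0.02,-5],[0.35,0,0,0,0],[0.35,0,0,0,0],[0.35,0,0,0,0]],
  ],
)

```text
time: 14.75
tcp_pos: [0.6513, -0.2096, 0.153]
orientation: [0.39, 1.57, -0.543]
contact_force: [0.6, 0.7, 0.2]
width: 0.349
```

```bash
python3 - <<'E'
from st import *
st();s=snap("side","pics/side3.png");st()
c=lambda i,x,y:cv2.resize(np.clip(i[y:y+75,x:x+100,::-1]*1.6,0,255).astype('uint8'),(600,450),interpolation=cv2.INTER_CUBIC)
cv2.imwrite("pics/knob.png",c(s,280,150))
E
```

```text
t 14.75 tcp [ 0.6513 -0.2096  0.153 ] toolx [ 0.001 -0.    -1.   ] jawdir 36.51 mod180 36.51 F [0.64 0.68 0.17] M [-0.015  0.026 -0.022] w 0.349 q6 [-0.41 -1.05]
t 14.8 tcp [ 0.6514 -0.2093  0.1531] toolx [ 0.001 -0.    -1.   ] jawdir 36.52 mod180 36.52 F [-0.67  0.12  0.33] M [-0.056 -0.056  0.042] w 0.345 q6 [-0.41 -1.05]
```

View pics/knob.png

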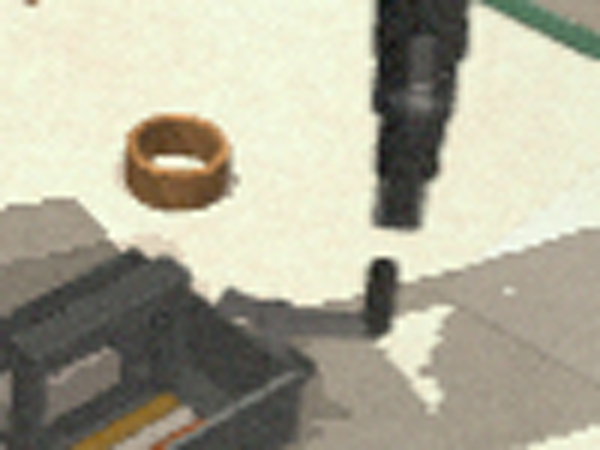

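Finger pair (400,215) stands ~2 px right of the knob (380,265), i.e. ~4 mm radially; shift and descend over the knob.

Request:
jog_arm(
  increments=[
    [[0.35,-0.002,0.0035,-0.01,0],[0.35,0,0,-0.02,0],[0.35,0,0,-0.012,0],[0.35,0,0,-0.008,0],[0.35,0,0,-0.008,0],[0.35,0,0,-0.007,0],[0.35,0,0,0,0],[0.35,0,0,0,0]],
  ],
  newtons=20,
)

```text
time: 15.8
tcp_pos: [0.6499, -0.206, 0.0874]
orientation: [0.271, 1.57, -0.662]
contact_force: [0.6, 0.2, -0.6]
width: 0.351
```

Request:
jog_arm(
  increments=[
    [[0.24,0,0,0,0],[0.24,0,0,0,0],[0.24,0,0,0,0]],
  ],
)

```text
time: 16.18
tcp_pos: [0.6504, -0.2059, 0.0876]
orientation: [0.738, 1.569, -0.196]
contact_force: [2.6, 1.7, 0.0]
width: 0.24
```

```bash
python3 st.py; python3 -c "
import numpy as np
p=np.array([.624,-.1693])
for f in np.arange(-53.6,34,7.74):
    a=np.radians(f);print(round(f,1),(p+.045*np.array([np.cos(a),np.sin(a)])).round(4),(.045*2*np.sin(np.radians(3.87))*np.array([-np.sin(a+np.radians(3.87)),np.cos(a+np.radians(3.87))])).round(4))"
```

```text
t 16.18 tcp [ 0.6504 -0.2059  0.0876] toolx [ 0.001 -0.    -1.   ] jawdir 36.49 mod180 36.49 F [2.58 1.75 0.02] M [ 0.252 -0.4   -0.01 ] w 0.24 q6 [-0.41 -1.05]
-53.6 [ 0.6507 -0.2055] [0.0046 0.0039]
-45.9 [ 0.6553 -0.2016] [0.0041 0.0045]
-38.1 [ 0.6594 -0.1971] [0.0034 0.005 ]
-30.4 [ 0.6628 -0.1921] [0.0027 0.0054]
-22.6 [ 0.6655 -0.1866] [0.002  0.0058]
-14.9 [ 0.6675 -0.1809] [0.0012 0.006 ]
-7.2 [ 0.6686 -0.1749] [0.0003 0.0061]
0.6 [ 0.669  -0.1688] [-0.0005  0.0061]
8.3 [ 0.6685 -0.1628] [-0.0013  0.0059]
16.1 [ 0.6672 -0.1569] [-0.0021  0.0057]
23.8 [ 0.6652 -0.1511] [-0.0028  0.0054]
31.5 [ 0.6624 -0.1458] [-0.0035  0.005 ]
```

Caging the knob (light 3 N touch). Swing along the arc.

Request:
jog_arm(
  increments=[
    [[0.24,0.0023,0.0019,0,3.9],[0.24,0.0023,0.002,0,3.9],[0.24,0.0021,0.0022,0,3.9],[0.24,0.002,0.0023,0,3.8],[0.24,0.0018,0.0025,0,3.9],[0.24,0.0016,0.0025,0,3.9],[0.24,0.0014,0.0027,0,3.9],[0.24,0.0013,0.0027,0,3.8],[0.24,0,0,0,0]],
  ],
)

```text
time: 17.3
tcp_pos: [0.6642, -0.1878, 0.087]
orientation: [-1.574, 1.569, -1.967]
contact_force: [0.3, -2.8, -0.9]
width: 0.244
```

Request:
jog_arm(
  increments=[
    [[0.24,0.0011,0.0029,0,3.9],[0.24,0.0009,0.0029,0,3.9],[0.24,0.0007,0.003,0,3.9],[0.24,0.0005,0.003,0,3.8],[0.24,0.0002,0.003,0,3.9],[0.24,0.0001,0.0031,0,3.9],[0.24,-0.0001,0.0031,0,3.9],[0.24,-0.0004,0.003,0,3.8],[0.24,0,0,0,0]],
  ],
)

```text
time: 18.42
tcp_pos: [0.6677, -0.1633, 0.0871]
orientation: [-0.942, 1.57, -0.795]
contact_force: [0.5, -1.8, -0.7]
width: 0.238
```

```bash
python3 st.py
```

```text
t 18.43 tcp [ 0.6677 -0.1633  0.0871] toolx [ 0.001 -0.001 -1.   ] jawdir 98.4 mod180 98.4 F [ 0.54 -1.81 -0.7 ] M [-0.295 -0.266 -0.011] w 0.238 q6 [-0.34 -2.06]
```

Request:
jog_arm(
  increments=[
    [[0.24,-0.0006,0.003,0,3.9],[0.24,-0.0007,0.0029,0,3.8],[0.24,-0.001,0.0029,0,3.9],[0.24,-0.0011,0.0028,0,3.8],[0.24,0,0,0,0]],
  ],
)

```text
time: 19.05
tcp_pos: [0.6641, -0.1515, 0.0871]
orientation: [-1.28, 1.571, -0.865]
contact_force: [-0.3, -0.9, -1.3]
width: 0.237
```

Request:
jog_arm(
  increments=[
    [[0.24,-0.0006,0.0012,0,0],[0.24,-0.0006,0.0012,0,0],[0.24,0,0,0,0]],
  ],
)

```text
time: 19.42
tcp_pos: [0.6636, -0.1501, 0.0871]
orientation: [-1.252, 1.568, -0.836]
contact_force: [3.7, -5.4, -3.5]
width: 0.238
```

Request:
jog_arm(
  increments=[
    [[0.24,-0.0006,0.0011,0,0],[0.24,0,0,0,0]],
  ],
)

```text
time: 19.68
tcp_pos: [0.6636, -0.15, 0.0872]
orientation: [-1.279, 1.567, -0.863]
contact_force: [5.0, -8.4, -5.5]
width: 0.239
```

Firm stop reached (≈10 N, TCP no longer advancing). Open, relieve, rise away.

Request:
jog_arm(
  increments=[
    [[0.24,0.001,-0.0019,0,0],[0.35,0,0,0,0],[0.35,0,0,0,0],[0.35,0,0,0.01,0],[0.35,0,0,0.03,0],[0.4,0,0,0.05,0],[0.4,0,0,0.05,0],[0.4,-0.02,0.05,0.03,0],[0.4,-0.02,0.06,0,0],[0.4,-0.02,0.06,0,0],[0.4,-0.02,0.06,0,0],[0.4,-0.02,0.06,0,0],[0.4,0,0,0,0],[0.4,0,0,0,0]],
  ],
)

```text
time: 21.42
tcp_pos: [0.5643, 0.1374, 0.2578]
orientation: [-0.899, 1.57, -0.48]
contact_force: [0.1, 0.0, -0.0]
width: 0.398
```

```bash
python3 - <<'E'
from st import *
st();t=snap("top","pics/top4.png");s=snap("side","pics/side4.png")
c=lambda i,x,y:cv2.resize(np.clip(i[y:y+75,x:x+100,::-1]*1.6,0,255).astype('uint8'),(400,300),interpolation=cv2.INTER_CUBIC)
cv2.imwrite("pics/end.png",np.vstack([np.hstack([c(t,265,125),c(s,255,180)]),cv2.resize(np.hstack([t,s])[:,:,::-1],(800,300))]))
for th in(1.3,1.4,1.5):
    a=np.radians(-62.2)+th
    for n in("top","side"):print(th,n,proj(n,[[.624+.045*np.cos(a),-.1693+.045*np.sin(a),.097]]).round(1))
for n in("top","side"):
    im=cv2.imread(f"pics/{n}4.png");g=cv2.cvtColor(im,cv2.COLOR_BGR2GRAY);u=proj(n,[[.665,-.151,.081]])[0]
    x0,y0=int(u[0])-10,int(u[1])-10;k,l,q,cc=cv2.connectedComponentsWithStats((g[y0:y0+20,x0:x0+20]<45).astype('uint8'))
    for a,b in zip(q[1:],cc[1:]):
        if a[4]>5:print(n,a,b+[x0,y0],onz(n,[b+[x0,y0]],.081 if n=="side" else .09))
E
```

```text
t 21.43 tcp [0.5643 0.1374 0.2578] toolx [ 0.001 -0.001 -1.   ] jawdir 113.97 mod180 113.97 F [ 0.11  0.04 -0.04] M [0.021 0.007 0.052] w 0.398 q6 [ 0.12 -1.87]
1.3 top [[306.2 131.3]]
1.3 side [[333.2 183.3]]
1.4 top [[304.8 131.7]]
1.4 side [[331.7 182.8]]
1.5 top [[303.4 132.2]]
1.5 side [[330.2 182.4]]
top [10  9  4  5 15] [303.6 134. ] [[ 0.66162315 -0.15230347  0.09      ]]
side [10  7  4 11 41] [330.46341463 187.90243902] [[ 0.66325956 -0.15552956  0.081     ]]
```

View pics/end.png

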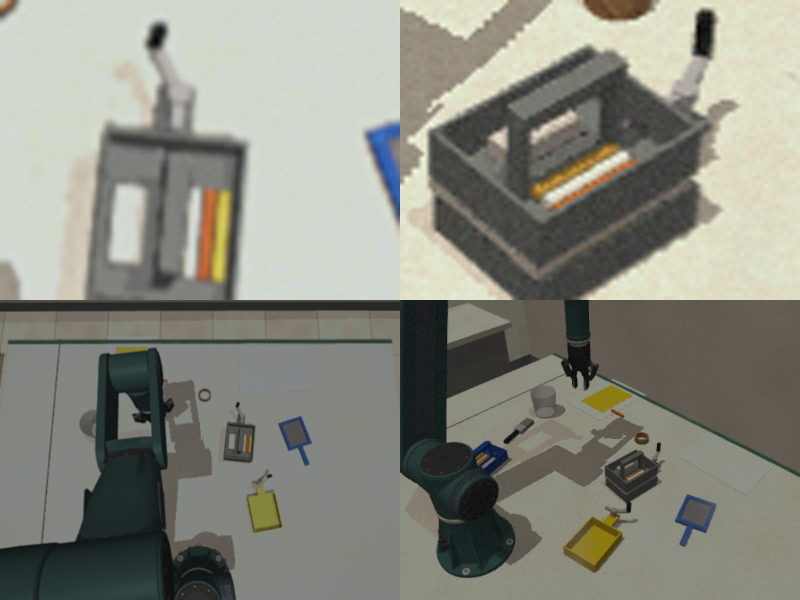

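```bash
python3 -c "
from cell import env
print(env.hand_in())"
```

```text
the job is handed in; nothing more can be done
None
```

The grey tray is stacked on the lower tray and the latch is swung over its end tab. I handed the job in after about 21 s of the 64 s allowed.

**Stacking:** I gripped the tray by its handle and lowered it by feel. It met light side contact of about 1.5 N, which I eased by shifting 0.6 mm. It came to rest at 0.1178 m against 0.0778 m when standing on the table, which is the 40 mm rise of a fully home tray. The seating contact was about 10 N.

**Latch:** I loosely enclosed the knob with the fingers and swung it until it stopped moving, with about 10 N of push against it. The last pictures put the knob about 22 mm to the side of the lower tray's axis, against 22.5 mm expected when locked. They also show the hook lying over the tab. The angle itself was not measured directly, so it is known only to about 0.1 rad from the pictures, plus the firm stop.

**Last checks:** The gripper is open and clear, with no force on it. The other things looked unmoved in the last pictures.

**Disagreements:** The two cameras differed by about 1 to 3 mm on the position of the sockets, knob and pivot. The measured arm position also jittered by about 1 mm while moving.

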